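# Unclip the drying cartridge from the storage box lid

### The job

The drying cartridge in the grey storage box's lid is due for the oven: pinch its two spring ears together evenly until both catches let go, draw it straight up out of the lid without forcing the ears or the catches, and set it down gently on its foot in the free part of the roasting tin on the bench, beside the two that are already there. Leave everything else where it is.

Things in the scene. Friction and masses are not known exactly. Their poses are not given: they have to be found in the camera images.
- cartridge_center (a point): Drying cartridge snapped into the grey box's lid: a perforated steel canister 60 x 34 mm, 51 mm tall, with a dark spring ear on its +y and -y side that rises to 90 mm above its foot. This point is its centre, 45 mm above the foot; x along its length, y from ear to ear, z up. About 0.3 kg. Only the ears and a 13 mm ridge between them stand above the lid.
- pinch (a point): Point midway between the ears at the height to pinch them: 31 mm above cartridge_center, 26 mm above the lid, same axes. The ears' outer faces are 23 mm wide (x); in y they are 48 mm apart here, 42 mm at the lid and 52 mm at the tips (14 mm above this point).
- ear_left: Spring ear on the +y side, a steel leaf hinged at the canister's foot (origin there, 19.5 mm to the side, 35 mm below cartridge_center). A square catch on it hooks 3 mm under the lid's edge. Pinched, it must go in 6 to 8 mm at the pinch height to clear the lid and stops at 9 mm, its face then upright; 3 N starts it, 11 N brings it to the stop; above 16 N it bends for good.
- ear_right: The same ear on the -y side. Both catches must be in at once to free the cartridge. It has 1 mm of play in the pocket, so a firm pinch 1 mm off centre, less than the poses are sure of, overloads one ear or leaves the other hooked: the side force along y on the gripper shows which ear bears more, and fades when the pinch is centred.
- box: Grey plastic storage box, full and firm on the bench, 230 (x) x 180 (y) mm, its flat lid's top 125 mm above the bench; origin under its centre. Around the ears the lid is clear. The catches tear the lid if a hooked ear pulls on it with more than 20 N.
- pocket_mouth (a point): Centre of the lid's pocket, level with the lid's top; x, y along the box's sides, z up. 62 x 36 mm (45 mm across the ears' notches), 50 mm deep. The cartridge stands on its floor with the same axes, ears in y. Rubber wipers at the pocket's ends drag on the canister with about 5 N for the first 30 mm of pulling out.
- cartridge: The same cartridge; this origin is at the centre of its foot, 45 mm below cartridge_center.
- tin: Low steel roasting tin, firm on the bench, 310 (x) x 230 (y) mm outside, walls 42 mm high and 3 mm thick; origin under its centre.
- tin_floor (a point): Centre of the roasting tin's floor (upper face, 3 mm above the bench), x along its long side. The two cartridges already in it stand in its +x half (65 to 105 mm from this point); the -x half is free.
- spare_a_center (a point): Cartridge of the same make already standing in the roasting tin, 60 x 34 mm and 90 mm tall, 52 mm across its ears' tips; its centre, 45 mm above its foot.
- spare_b_center (a point): Cartridge of the same make already standing in the roasting tin, 60 x 34 mm and 90 mm tall, 52 mm across its ears' tips; its centre, 45 mm above its foot.
- cup_center (a point): Yellow ceramic mug, 80 mm wide, 85 mm tall with a handle (its centre).
- bean_jar_center (a point): Glass jar with a steel cap, 84 mm wide, 150 mm tall (its centre).
- shaker_center (a point): White ceramic shaker with a steel cap, 44 mm wide, 85 mm tall (its centre).
- bowl_center (a point): White bowl, 140 mm wide, 60 mm tall (its centre).

How it is judged:
By the outcome, as a careful person would: the job done as asked, in the order asked, and still so for the second after the job is handed in, with the robot touching nothing.
It also fails if it takes over 51 s, if anything falls off the work surface, if the arm or the gripper's body presses on something with over 40 N, if the wrist force passes 120 N, or if a joint passes its speed limit or range.

### The arm

A 6-joint arm with a two-finger parallel gripper is mounted at the origin on the work surface. World frame = base frame: x ahead of the robot, y to its left, z up, the work surface at z = 0. Lengths are in m, angles in rad, forces in N, time in s.
With the tool pointing down it reaches from about 0.35 to 0.775 m from the base axis. Payload 5.5 kg.
Tool frame: the origin (TCP) lies at the very end of the fingers, on their centre line; the grasp point (between the pads) lies 19 mm behind it (manip.grasp_offset is the distance from the TCP to the grasp point, in m); x points along the fingers, y is the direction in which the jaws open and shut, and the axes are right-handed (so a half turn about x gives the same grasp; the last joint's range is limited). The gripper opens to 85 mm and grips with 20 to 120 N. Pads are 22 mm wide; open, the fingers measure 114 mm over their backs; the gripper's body (76 mm by 85 mm) begins 54 mm behind the grasp point. The pads swing forward as they close: fully open they stand 13 mm farther back than shut.
Start: joints at [-1.285, 0.313, 0.046, 1.304, 0, 1.431], TCP at [0.238, -0.524, 0.195] pointing down, gripper open.
Joint ranges: [-2.76, 2.76], [-0.86, 1.69], [-1.03, 1.26], [-2.2, 2.34], [-1.47, 1.5], [-3.14, 3.14]. Speed limits (rad/s): [2.57, 2.57, 3.14, 3.14, 3.14, 3.14].

### API

Orientations are given as a rotation vector (axis times angle).
In Python, from workcell import monitor, imaging, order, manip gives the robot as it stands. The module is installed in compiled form; this text tells all that it offers.
- The arm moves only by the shell command python3 -m pendant 'ROWS' [FORCE]. ROWS is JSON, a list of rows, each a list of 3 entries, a list of its own where there are three numbers: the opening, from 0 (shut) to 1 (fully open), then the shift along the tool's x, y, z in m, then the turn about the tool's x in rad. In form: [[jaw, [x, y, z], spin], ...]. A call has 1 to 8 rows; each row shifts and turns the commanded pose from where the row before left it, along the tool's axes as they then stand; what a row does not reach is not made up. A row lasts 1/8 s, in which the tool goes at most 62.5 mm and 10.7 degrees, less where a joint would pass 70% of its speed; a pose out of reach is approached as far as the arm can. A call with a gripper value outside its range is refused whole. The fingers move at their own pace and stop on an object; FORCE is the grip in N (left out, the last holds). Time passes only in rows, so rows that do not move let the fingers close. It gives the time, the measured TCP pose, the force and the opening at its end, in the units of the state.
- monitor.state(): the state, without advancing time (a new reading comes with each control period).
- imaging.snapshot(name): name is "scene" or "top" or "wrist"; returns a dict with "img" (480x640x3 uint8, red, green, blue), "range_z" (480x640 float32, m along the optical axis (not along the pixel's ray), 0 where there is no reading), "K" (3x3 intrinsics, pixels), "R" (3x3) and "t" (3): a world point X has camera coordinates R X + t. Camera axes: x right, y down, z forward; pixel columns grow to the right and rows downward; lengths in m; the calibration is good to about 2 mm. A picture is of the moment at which its call begins.
- order.sign_off(): hands the job in, once; it reports no verdict.
The state is a dict: "clock": time; "joint_positions": joint angles; "qd": joint speeds; "effort": joint torques, N m; "tool_pos": TCP position; "tcp_rot": TCP orientation; "force": force on the tool from outside, world axes, zero at the start; "torque": the same for the moment, N m; "opening": finger opening in m.
Only numpy, scipy, OpenCV 4.12 (cv2) and the standard library are available. Lean on these libraries where they do the work, as an engineer would, in place of code of your own. Each camera call takes 0.05 s, during which the arm holds its last target. There are 200 camera calls.

## Working session

There is one attempt and no reset: what is moved stays moved. The work goes in short steps, Python scripts to look and compute and a shell command to move; the robot and the scene stay as the last step left them, time stands still between calls to the robot, and variables do not carry over. Pictures are saved under pics/ and viewed, about 8 in all and at most 12, crops included, and the job is handed in when it is done.

```bash
mkdir -p pics; cat > h.py <<'E'
import numpy as np, cv2
from workcell import monitor, imaging, order, manip
def snap(cam,out=None):
    s=imaging.snapshot(cam); np.savez(f'{cam}.npz',**s)
    if out: cv2.imwrite(f'pics/{out}.png',cv2.cvtColor(s['img'],cv2.COLOR_RGB2BGR))
    return s
def cloud(s):
    v,u=np.mgrid[:480,:640]; z=s['range_z']; K=s['K']
    c=np.stack([(u-K[0,2])/K[0,0]*z,(v-K[1,2])/K[1,1]*z,z],-1)
    return (c-s['t'])@s['R']
E
python3 - <<'E'
from h import *
a=snap('top','top1'); b=snap('scene','scene1')
cv2.imwrite('pics/both.png',np.vstack([cv2.imread('pics/top1.png')]))
print(monitor.state(), manip.grasp_offset); print(a['K'],a['R'],a['t'])
E
```

```text
{'clock': 0.1, 'joint_positions': array([-1.28462909e+00,  3.13952179e-01,  4.51229915e-02,  1.30360333e+00,
       -2.06819893e-05,  1.43118225e+00]), 'qd': array([-0.0011133 , -0.00141447,  0.00357425, -0.00027965,  0.00210075,
        0.0020778 ]), 'effort': array([ 3.73596529e-03, -4.81727028e+01,  2.99243349e+01,  1.28019409e-02,
       -6.99405155e-05, -6.03888139e-06]), 'tool_pos': array([ 0.23732819, -0.52318633,  0.19419523]), 'tcp_rot': array([ 1.98678835,  0.43116458, -1.98707378]), 'force': array([-0.05310217,  0.09217267, -0.38402183]), 'torque': array([-0.00470006, -0.00217963,  0.01373317]), 'opening': 0.08514216493394776} 0.0187
[[608.51318184   0.         332.08560687]
 [  0.         608.51318184 247.19191363]
 [  0.           0.           1.        ]] [[-0.02880806 -0.99943827 -0.01712446]
 [-0.97943594  0.03164561 -0.1992581 ]
 [ 0.19968809  0.01103207 -0.97979741]] [0.0224639  0.57756782 1.93947371]
```

View pics/top1.png

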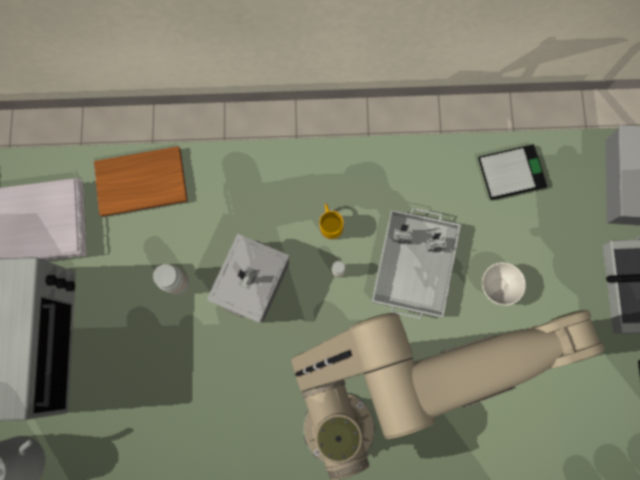

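View pics/scene1.png

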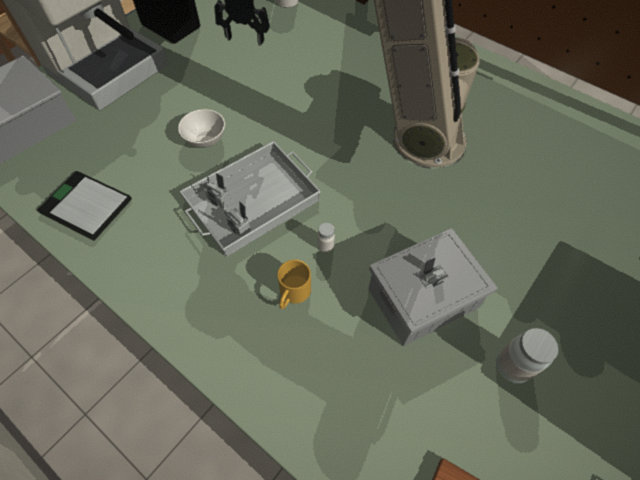

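The top view shows the box lid around (249,278) with the ears at (247,273). The tin spans about (375–460, 210–317), with the spares at (402,233) and (437,240), and the shaker is at (338,269) between box and tin. Next I measure from depth.

```bash
python3 - <<'E'
from h import *
s=dict(np.load('top.npz')); P=cloud(s)
def sel(u0,u1,v0,v1,z0,z1):
    p=P[v0:v1,u0:u1].reshape(-1,3); return p[(p[:,2]>z0)&(p[:,2]<z1)]
lid=sel(200,300,225,330,.115,.135); r=cv2.minAreaRect(lid[:,:2].astype(np.float32)); print('lid',r,lid[:,2].mean(),len(lid))
e=sel(225,275,250,300,.135,.2); print('ears',cv2.minAreaRect(e[:,:2].astype(np.float32)),e[:,2].max(),len(e),e.mean(0))
e=sel(225,275,250,300,.150,.2); print(e.round(3))
w=sel(360,480,195,330,.028,.05); print('tin',cv2.minAreaRect(w[:,:2].astype(np.float32)),w[:,2].max())
w=sel(380,460,205,270,.055,.11); print('spares',w.round(3)[::8])
f=sel(400,420,265,290,-.02,.03); print('floor z',f.mean(0))
for n,(u,v) in dict(shaker=(338,267),cup=(331,222),bowl=(504,284),jar=(167,276)).items(): print(n,P[v,u].round(3))
# project box-axis check crop
c=cv2.imread('pics/top1.png')
cv2.imwrite('pics/crop.png',np.hstack([cv2.resize(c[225:330,200:300],(400,420),interpolation=cv2.INTER_CUBIC),cv2.resize(c[200:325,365:465],(336,420),interpolation=cv2.INTER_CUBIC)]))
E
```

```text
lid ((0.4760005474090576, 0.27138370275497437), (0.18328769505023956, 0.23906151950359344), 65.00225067138672) 0.12517759861755992 3891
ears ((0.48496299982070923, 0.26459407806396484), (0.1487821489572525, 0.15406978130340576), 86.54214477539062) 0.17346501559146182 164 [0.4809718  0.27060046 0.14290239]
[[0.497 0.291 0.162]
 [0.494 0.29  0.164]
 [0.494 0.287 0.162]
 [0.49  0.293 0.167]
 [0.492 0.291 0.157]
 [0.491 0.288 0.158]
 [0.487 0.292 0.169]
 [0.487 0.29  0.167]
 [0.489 0.286 0.154]
 [0.484 0.296 0.168]
 [0.484 0.292 0.169]
 [0.486 0.292 0.153]
 [0.486 0.289 0.155]
 [0.481 0.296 0.166]
 [0.482 0.293 0.163]
 [0.482 0.291 0.157]
 [0.478 0.296 0.168]
 [0.479 0.294 0.16 ]
 [0.475 0.296 0.167]
 [0.474 0.247 0.161]
 [0.475 0.245 0.157]
 [0.47  0.246 0.168]
 [0.466 0.249 0.173]
 [0.469 0.248 0.153]
 [0.463 0.249 0.173]
 [0.466 0.249 0.153]
 [0.461 0.25  0.167]
 [0.457 0.252 0.173]
 [0.46  0.251 0.155]
 [0.455 0.253 0.163]]
tin ((0.5223048329353333, -0.27255702018737793), (0.23702405393123627, 0.35878217220306396), 75.57304382324219) 0.04999974444006291
spares [[ 0.681 -0.256  0.061]
[... 341 characters left out ...]
.607 -0.241  0.074]
 [ 0.603 -0.338  0.079]
 [ 0.607 -0.236  0.06 ]
 [ 0.601 -0.332  0.074]
 [ 0.606 -0.213  0.055]
 [ 0.605 -0.249  0.055]
 [ 0.601 -0.348  0.055]
 [ 0.596 -0.363  0.063]
 [ 0.598 -0.255  0.056]
 [ 0.588 -0.225  0.09 ]
 [ 0.592 -0.311  0.056]
 [ 0.591 -0.363  0.056]
 [ 0.585 -0.337  0.073]
 [ 0.586 -0.365  0.063]
 [ 0.583 -0.335  0.066]
 [ 0.582 -0.361  0.065]
 [ 0.58  -0.332  0.064]
 [ 0.579 -0.358  0.066]
 [ 0.576 -0.328  0.067]
 [ 0.574 -0.336  0.058]
 [ 0.57  -0.364  0.06 ]
 [ 0.565 -0.312  0.058]
 [ 0.558 -0.349  0.088]]
floor z [ 0.47953231 -0.24970225  0.00335796]
shaker [ 0.508 -0.013  0.082]
cup [0.675 0.007 0.009]
bowl [ 0.447 -0.563 -0.004]
jar [0.485 0.521 0.146]
```

View pics/crop.png

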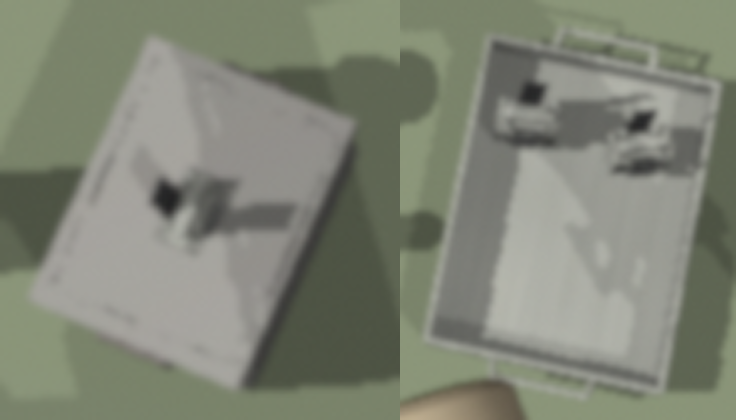

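```bash
cat > plan.py <<'E'
import sys
from h import *
from scipy.spatial.transform import Rotation as Ro
def plan(x,y,z,jawdeg):
    s=monitor.state(); R=Ro.from_rotvec(s['tcp_rot']).as_matrix(); p=s['tool_pos']
    yaw=np.degrees(np.arctan2(R[1,1],R[0,1])); d=-((jawdeg-yaw+90)%180-90)
    print('R',R.round(4).tolist(),'p',p.round(4),'jaw',yaw.round(2),'spin deg/rad',d.round(2),np.radians(d).round(4))
    print('shift in tool axes (m)',(R.T@(np.array([x,y,z])-p)).round(4))
    R2=R@Ro.from_euler('x',d,degrees=True).as_matrix(); print('shift in tool axes after spin',(R2.T@(np.array([x,y,z])-p)).round(4))
    print('q',s['joint_positions'].round(3),'f',s['force'].round(2),'open',s['opening'],'t',s['clock'])
if __name__=='__main__': plan(*map(float,sys.argv[1:5]))
E
python3 plan.py 0.476 0.271 0.25 65
```

```text
R [[-0.0005, 0.413, -0.9107], [0.0016, -0.9107, -0.413], [-1.0, -0.0016, -0.0002]] p [ 0.2373 -0.5232  0.1942] jaw -65.6 spin deg/rad 49.4 0.8621
shift in tool axes (m) [-0.0547 -0.6248 -0.5454]
shift in tool axes after spin [-0.0547 -0.8207  0.1194]
q [-1.285  0.314  0.045  1.304 -0.     1.431] f [-0.05  0.09 -0.38] open 0.08514216493394776 t 0.1
```

```bash
python3 -m pendant '[[1,[-0.01,0,0],-0.17],[1,[-0.01,0,0],-0.176],[1,[-0.01,0,0],-0.176],[1,[-0.01,0,0],-0.176],[1,[-0.01,0,0],-0.176],[1,[-0.005,0,0],-0.176],[1,[0,0,0],-0.176],[1,[0,0,0],-0.176]]' 20 && python3 -m pendant '[[1,[0,0,0],-0.176],[1,[0,0,0],-0.176],[1,[0,0,0],-0.176],[1,[0,0,0],-0.176],[1,[0,0,0],-0.173],[1,[0,0,0],0]]'; python3 plan.py 0.476 0.271 0.25 65
```

```text
clock: 1.1
tool_pos: [0.2374, -0.5235, 0.2496]
tcp_rot: [1.014, 1.323, -1.013]
force: [-0.3, -0.1, 0.7]
opening: 0.0853
clock: 1.85
tool_pos: [0.2374, -0.5234, 0.2495]
tcp_rot: [0.345, 1.544, -0.343]
force: [0.3, -0.2, 0.3]
opening: 0.0858
R [[-0.0002, 0.4248, 0.9053], [0.0009, 0.9053, -0.4248], [-1.0, 0.0007, -0.0006]] p [ 0.2374 -0.5234  0.2495] jaw 64.86 spin deg/rad -0.14 -0.0024
shift in tool axes (m) [ 2.000e-04  8.206e-01 -1.215e-01]
shift in tool axes after spin [ 2.000e-04  8.208e-01 -1.195e-01]
q [-1.285  0.306  0.169  1.434  0.    -0.846] f [ 0.32 -0.24  0.29] open 0.08579476263652562 t 1.85
```

```bash
python3 -m pendant '[[1,[0,0.0585,-0.0086],0],[1,[0,0.0585,-0.0086],0],[1,[0,0.0585,-0.0086],0],[1,[0,0.0585,-0.0086],0],[1,[0,0.0585,-0.0086],0],[1,[0,0.0585,-0.0086],0],[1,[0,0.0585,-0.0086],0]]' && python3 -m pendant '[[1,[0,0.0585,-0.0086],0],[1,[0,0.0585,-0.0086],0],[1,[0,0.0585,-0.0086],0],[1,[0,0.0585,-0.0086],0],[1,[0,0.0585,-0.0086],0],[1,[0,0.0585,-0.0086],0],[1,[0,0.0585,-0.0086],0],[1,[0,0,0],0]]'; python3 plan.py 0.476 0.271 0.25 65
python3 -c "
from h import *
s=snap('wrist','w1'); print(s['K'],s['R'],s['t'])"
```

```text
clock: 2.72
tool_pos: [0.3563, -0.1254, 0.2501]
tcp_rot: [0.346, 1.542, -0.346]
force: [1.3, 0.3, 0.3]
opening: 0.0851
clock: 3.72
tool_pos: [0.4751, 0.2728, 0.2484]
tcp_rot: [0.341, 1.545, -0.342]
force: [-0.5, -0.6, -0.5]
opening: 0.0858
R [[-0.0014, 0.4216, 0.9068], [-0.0001, 0.9068, -0.4216], [-1.0, -0.0007, -0.0012]] p [0.4751 0.2728 0.2484] jaw 65.06 spin deg/rad 0.06 0.0011
shift in tool axes (m) [-0.0016 -0.0012  0.0015]
shift in tool axes after spin [-0.0016 -0.0012  0.0015]
q [0.374 0.252 0.094 1.413 0.    0.81 ] f [-0.52 -0.61 -0.52] open 0.08581112862101765 t 3.725
[[392.75929462   0.         323.51307276]
 [  0.         392.75929462 239.79437432]
 [  0.           0.           1.        ]] [[ 4.19963203e-01  9.07541132e-01 -4.02860804e-05]
 [ 8.76694733e-01 -4.05677606e-01  2.58518908e-01]
 [ 2.34600199e-01 -1.08603747e-01 -9.66006197e-01]] [-0.44723896 -0.35403639  0.3473457 ]
```

View pics/w1.png

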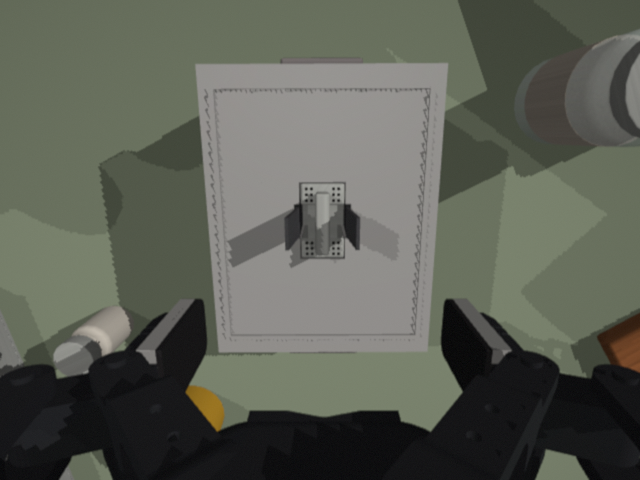

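The wrist view shows the cartridge plate at (300–346, 182–258) with the ears at (290,228) and (353,228). The lid is square to the picture and clear around the ears.

```bash
python3 - <<'E'
from h import *
s=dict(np.load('wrist.npz')); P=cloud(s); K,R,t=s['K'],s['R'],s['t']; C=-R.T@t
def ray(u,v,z):
    d=R.T@np.linalg.inv(K)@[u,v,1]; return C+d*(z-C[2])/d[2]
c=[ray(u,v,.126) for u,v in[(300,182),(346,182),(345.5,258),(300.5,258)]]
print(np.round(c,4),np.mean(c,0).round(4),[np.linalg.norm(c[i]-c[i-1]).round(4) for i in range(4)])
a=np.radians(65); ey=np.array([np.cos(a),np.sin(a)]); ex=np.array([np.sin(a),-np.cos(a)])
q=P.reshape(-1,3); m=(q[:,2]>.118)&(q[:,2]<.132)&(np.linalg.norm(q[:,:2]-[.476,.271],axis=1)<.16)
print('lid',cv2.minAreaRect(q[m,:2].astype(np.float32)),q[m,2].mean())
m=(q[:,2]>.147)&(q[:,2]<.18)&(np.linalg.norm(q[:,:2]-[.476,.271],axis=1)<.05); e=q[m]
Y=(e[:,:2]-[.476,.271])@ey; X=(e[:,:2]-[.476,.271])@ex
for n,k in(('+y',Y>0.005),('-y',Y<-.005)):
    print(n,k.sum(),'X',X[k].min().round(4),X[k].max().round(4))
    for z0 in np.arange(.147,.168,.005):
        kk=k&(e[:,2]>=z0)&(e[:,2]<z0+.005); print(' z',z0.round(3),kk.sum(),np.percentile(Y[kk],[2,50,98]).round(4) if kk.any() else '')
    print('line angle of ear rel', np.degrees(np.polyfit(X[k&(e[:,2]>.155)],Y[k&(e[:,2]>.155)],1)[0]).round(1), 'zmax',e[k,2].max())
i=cv2.imread('pics/w1.png')[160:290,250:400]; cv2.imwrite('pics/w1c.png',cv2.resize(i,None,fx=5,fy=4.6,interpolation=cv2.INTER_CUBIC))
E
python3 plan.py 0.476 0.271 0.25 65 | head -1
```

```text
[[0.4408 0.269  0.126 ]
 [0.4556 0.3009 0.126 ]
 [0.511  0.2758 0.126 ]
 [0.4958 0.243  0.126 ]] [0.4758 0.2722 0.126 ] [np.float64(0.0608), np.float64(0.0351), np.float64(0.0608), np.float64(0.0362)]
lid ((0.4755394756793976, 0.2713250517845154), (0.180719256401062, 0.23935441672801971), 65.38028717041016) 0.12471691070744706
+y 307 X -0.0123 0.011
 z 0.147 51 [0.0212 0.0216 0.0233]
 z 0.152 50 [0.0218 0.0223 0.0236]
 z 0.157 51 [0.0225 0.0229 0.0248]
 z 0.162 152 [0.0231 0.0244 0.026 ]
 z 0.167 3 [0.0235 0.0241 0.0254]
line angle of ear rel 0.5 zmax 0.16738041262531353
-y 310 X -0.012 0.011
 z 0.147 52 [-0.0227 -0.021  -0.0207]
 z 0.152 50 [-0.0238 -0.0217 -0.0212]
 z 0.157 53 [-0.0233 -0.0223 -0.022 ]
 z 0.162 153 [-0.0256 -0.0238 -0.0226]
 z 0.167 2 [-0.0242 -0.0236 -0.0229]
line angle of ear rel 0.5 zmax 0.1672365565532668
R [[-0.0017, 0.4227, 0.9063], [-0.001, 0.9063, -0.4227], [-1.0, -0.0016, -0.0012]] p [0.4746 0.2709 0.2488] jaw 65.0 spin deg/rad -0.0 -0.0001
```

```bash
python3 - <<'E'
from h import *
s=dict(np.load('wrist.npz')); P=cloud(s)
f=P[290:400].reshape(-1,3); z=s['range_z'][290:400].ravel(); f=f[(z>0)&(f[:,2]>.18)]
a=np.radians(65); Y=(f[:,:2]-[.4749,.2718])@[np.cos(a),np.sin(a)]
print(len(f))
for k in(Y>.02,Y<-.02):
    g=f[k&(abs(Y)<.08)]; print(np.percentile(g[:,2],[0,1,5,20,50]).round(4),len(g)); l=g[g[:,2]<np.percentile(g[:,2],1)]; print(l.mean(0).round(4))
E
python3 -m pendant '[[1,[0.02,0,0.001],-0.007],[1,[0.02,0,0],0],[1,[0.02,0,0],0],[1,[0,0,0],0]]'
```

```text
20931
[0.2969 0.2998 0.3055 0.3192 0.3436] 10376
[0.494  0.3113 0.2987]
[0.2968 0.3    0.3056 0.3195 0.344 ] 10555
[0.4578 0.2337 0.2988]
clock: 4.28
tool_pos: [0.4744, 0.2671, 0.1888]
tcp_rot: [0.338, 1.547, -0.342]
force: [-0.1, -1.5, 0.5]
opening: 0.0855
```

```bash
python3 - <<'E'
from h import *
s=dict(np.load('wrist.npz')); P=cloud(s); print('cam',(-s['R'].T@s['t']).round(3))
for v in range(296,345,6): print(v,s['range_z'][v,[200,170,150]].round(3),P[v,200].round(3),P[v,150].round(3))
E
for i in 1 2; do python3 -m pendant '[[1,[0,0,0],0]]'; done; python3 plan.py .4757 .2715 .132 65.4
```

```text
cam [0.417 0.3   0.427]
296 [0.459 0.46  0.46 ] [0.521 0.092 0.   ] [ 0.497  0.039 -0.   ]
302 [0.137 0.462 0.463] [0.45  0.237 0.301] [ 0.504  0.035 -0.001]
308 [0.136 0.464 0.465] [0.451 0.237 0.301] [ 0.51   0.03  -0.001]
314 [0.136 0.124 0.467] [0.453 0.236 0.303] [ 0.517  0.026 -0.001]
320 [0.136 0.12  0.469] [0.455 0.235 0.303] [ 0.524  0.022 -0.001]
326 [0.135 0.115 0.124] [0.457 0.235 0.304] [0.447 0.226 0.314]
332 [0.135 0.112 0.119] [0.458 0.234 0.305] [0.447 0.228 0.319]
338 [0.136 0.11  0.109] [0.46  0.233 0.305] [0.446 0.234 0.329]
344 [0.136 0.109 0.106] [0.462 0.232 0.305] [0.447 0.234 0.332]
clock: 4.4
tool_pos: [0.476, 0.2682, 0.191]
tcp_rot: [0.339, 1.543, -0.338]
force: [-0.6, -0.4, 0.4]
opening: 0.0856
clock: 4.53
tool_pos: [0.4764, 0.2688, 0.1912]
tcp_rot: [0.339, 1.543, -0.337]
force: [0.5, 0.1, 0.3]
opening: 0.0853
R [[0.0018, 0.4176, 0.9086], [0.0006, 0.9086, -0.4176], [-1.0, 0.0013, 0.0014]] p [0.4764 0.2688 0.1912] jaw 65.32 spin deg/rad -0.08 -0.0014
shift in tool axes (m) [ 0.0592  0.0021 -0.0019]
shift in tool axes after spin [ 0.0592  0.0021 -0.0019]
q [ 0.367  0.258 -0.038  1.273 -0.     0.798] f [0.5  0.06 0.33] open 0.08528807202388418 t 4.525
```

```bash
python3 - <<'E'
from h import *
snap('wrist','w2'); s=dict(np.load('wrist.npz')); P=cloud(s)
for v in (304,316,328,340,352,370): print(v,[(u,P[v,u].round(3).tolist()) for u in (185,195,200,203,205,206,207)])
i=cv2.imread('pics/w2.png'); cv2.imwrite('pics/w2.png',i)
print(monitor.state()['tool_pos'])
E
```

```text
304 [(185, [0.448, 0.231, 0.249]), (195, [0.45, 0.234, 0.248]), (200, [0.451, 0.234, 0.245]), (203, [0.453, 0.233, 0.241]), (205, [0.485, 0.178, 0.126]), (206, [0.485, 0.178, 0.126]), (207, [0.486, 0.179, 0.126])]
316 [(185, [0.449, 0.234, 0.258]), (195, [0.453, 0.232, 0.249]), (200, [0.455, 0.232, 0.246]), (203, [0.456, 0.231, 0.242]), (205, [0.492, 0.174, 0.127]), (206, [0.493, 0.174, 0.126]), (207, [0.493, 0.174, 0.125])]
328 [(185, [0.452, 0.233, 0.259]), (195, [0.456, 0.231, 0.251]), (200, [0.458, 0.23, 0.247]), (203, [0.46, 0.23, 0.244]), (205, [0.461, 0.23, 0.243]), (206, [0.501, 0.169, 0.126]), (207, [0.501, 0.171, 0.127])]
340 [(185, [0.455, 0.232, 0.261]), (195, [0.46, 0.23, 0.252]), (200, [0.462, 0.229, 0.248]), (203, [0.464, 0.228, 0.245]), (205, [0.465, 0.227, 0.242]), (206, [0.465, 0.227, 0.242]), (207, [0.509, 0.166, 0.126])]
352 [(185, [0.459, 0.23, 0.262]), (195, [0.463, 0.228, 0.253]), (200, [0.466, 0.227, 0.249]), (203, [0.468, 0.226, 0.246]), (205, [0.469, 0.225, 0.243]), (206, [0.517, 0.16, 0.125]), (207, [0.518, 0.161, 0.125])]
370 [(185, [0.464, 0.227, 0.262]), (195, [0.469, 0.225, 0.255]), (200, [0.528, 0.149, 0.125]), (203, [0.53, 0.15, 0.124]), (205, [0.53, 0.152, 0.125]), (206, [0.53, 0.153, 0.125]), (207, [0.53, 0.154, 0.126])]
[0.47637094 0.26888132 0.19103614]
```

View pics/w2.png

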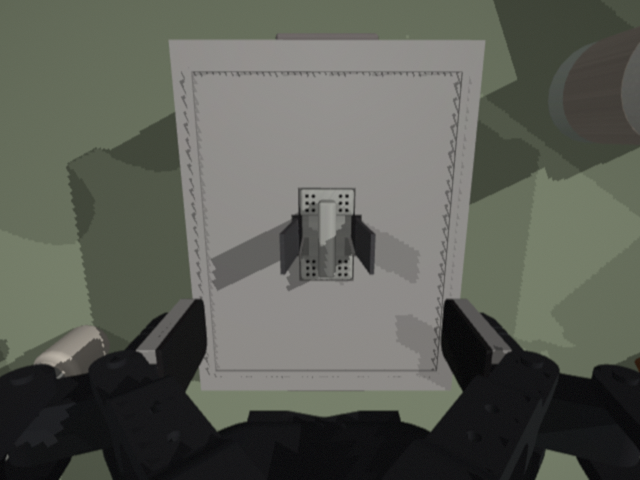

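The wrist view now shows the ears at (290,245) and (364,245) and the fingertips at (204,300) and (443,300). Those tips appear higher than the TCP reading says they should be, so I check against the scene camera before going lower.

```bash
python3 - <<'E'
from h import *
s=snap('scene','s2'); P=cloud(s); K,R,t=s['K'],s['R'],s['t']
def pj(X): c=R@X+t; return (K@(c/c[2]))[:2]
p=monitor.state()['tool_pos']; a=np.radians(65.4); ey=np.array([np.cos(a),np.sin(a),0])
i=cv2.imread('pics/s2.png')
u,v=pj(p); print('tcp px',u,v)
q=P.reshape(-1,3); d=(q[:,:2]-p[:2]); Y=d@ey[:2]; X=d@[ey[1],-ey[0]]
m=(abs(X)<.02)&(abs(Y)<.065)&(q[:,2]>.172)
z=q[m]; print(m.sum()); 
for lo,hi in((-.065,-.03),(.03,.065)):
    k=(Y[m]>lo)&(Y[m]<hi); print(np.percentile(z[k,2],[0,2,10,30]).round(3),k.sum())
x0,y0=int(u)-60,int(v)-75; x0=max(x0,0);y0=max(y0,0)
c=cv2.resize(i[y0:y0+125,x0:x0+125],None,fx=4.8,fy=4.8,interpolation=cv2.INTER_CUBIC)
for X,col in((p,(0,0,255)),(p+ey*.0427,(0,255,0)),(p-ey*.0427,(0,255,0)),(p+[0,0,.05],(255,0,0))):
    w=(pj(X)-[x0,y0])*4.8; cv2.circle(c,tuple(int(k) for k in w),4,col,-1)
cv2.imwrite('pics/s2c.png',c)
E
```

```text
tcp px 437.62282849587905 262.4947733192265
6728
[0.242 0.252 0.292 0.346] 1206
[0.245 0.287 0.344 0.528] 4095
```

View pics/s2c.png

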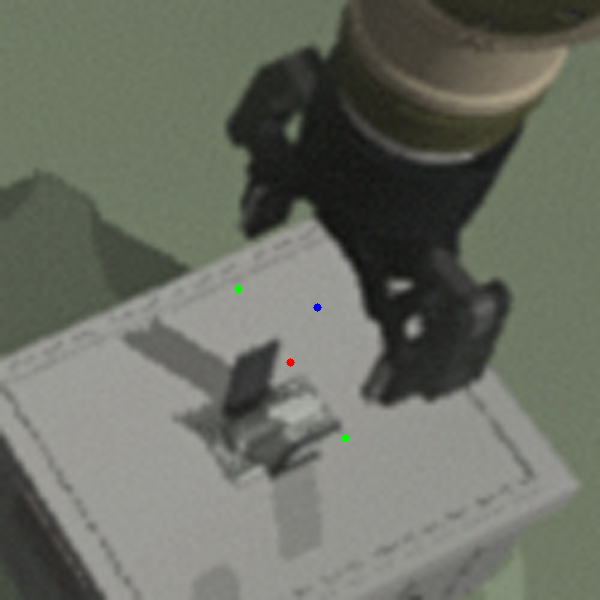

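The scene crop confirms it: the real fingertips (at (250,235) and (378,400)) sit about 51 mm above the reported TCP, whose red dot is at (290,362). They are centred on the same axis. I close the jaws partly up here and measure where the tips come to at pinch width.

```bash
python3 -m pendant '[[0.4,[0,0,0],0],[0.4,[0,0,0],0],[0.4,[0,0,0],0],[0.4,[0,0,0],0],[0.4,[0,0,0],0],[0.4,[0,0,0],0]]'; cat > tip.py <<'E'
from h import *
s=snap('wrist','w3'); P=cloud(s); st=monitor.state(); p=st['tool_pos']; a=np.radians(65.4); ey=np.array([np.cos(a),np.sin(a)])
q=P.reshape(-1,3); d=q[:,:2]-p[:2]; Y=d@ey; X=d@[ey[1],-ey[0]]; z=s['range_z'].ravel()
o=st['opening']/2
for n,k in(('+',(Y>o-.004)&(Y<o+.006)),('-',(Y<-o+.004)&(Y>-o-.006))):
    k=k&(abs(X)<.015)&(q[:,2]>p[2]-.005)&(z>0)
    print(n,k.sum(),(np.percentile(q[k,2],[0,1,3,10])-p[2]).round(4),'inner Y',np.percentile(abs(Y[k]),[1,10,50]).round(4))
print(p,st['opening'],st['force'])
E
python3 tip.py
```

```text
clock: 5.38
tool_pos: [0.4758, 0.2689, 0.1899]
tcp_rot: [0.337, 1.544, -0.337]
force: [0.3, 0.4, 0.1]
opening: 0.0342
+ 3021 [0.0362 0.0387 0.0415 0.0476] inner Y [0.017  0.0172 0.0186]
- 3080 [0.0357 0.0384 0.0415 0.0478] inner Y [0.0168 0.0169 0.0184]
[0.47578527 0.26892218 0.18995178] 0.03421393675802956 [ 0.4790925  -0.26220829  0.96155641]
```

View pics/w3.png

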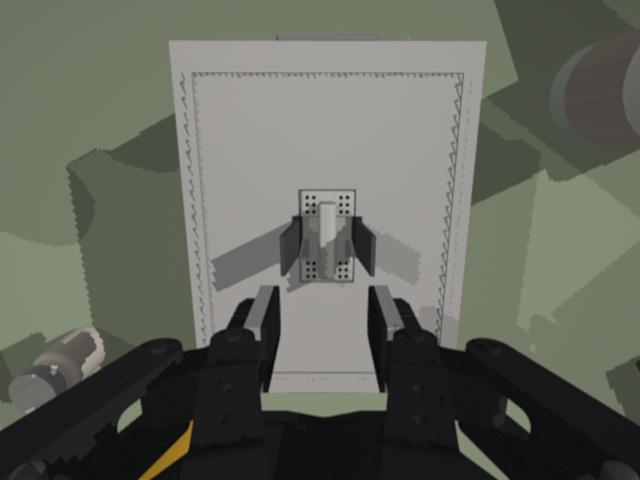

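The closed-down view shows the pads at (279,290) and (369,290), centred on column 324. The ears centre on column 327.5, which puts them about 2 mm toward +tool y, in line with the measured pose. I reopen to about 61 mm, correct, and descend while watching the force.

```bash
python3 -m pendant '[[0.72,[0,0.0022,-0.001],0],[0.72,[0,0,0],0],[0.72,[0,0,0],0],[0.72,[0.018,0,0],0],[0.72,[0.018,0,0],0],[0.72,[0.018,0,0],0],[0.72,[0,0,0],0]]' && python3 -m pendant '[[0.72,[0.003,0,0],0],[0.72,[0.003,0,0],0],[0.72,[0.003,0,0],0],[0.72,[0,0,0],0]]' && python3 tip.py
```

```text
clock: 6.3
tool_pos: [0.4746, 0.2708, 0.1346]
tcp_rot: [0.336, 1.547, -0.339]
force: [0.2, -0.5, 0.4]
opening: 0.0612
clock: 6.8
tool_pos: [0.4757, 0.2713, 0.1269]
tcp_rot: [0.337, 1.544, -0.337]
force: [-0.2, -0.1, -0.7]
opening: 0.0616
+ 4763 [-0.0042 -0.0033 -0.0029 -0.0022] inner Y [0.0273 0.0306 0.0315]
- 4780 [-0.0044 -0.0033 -0.003  -0.0023] inner Y [0.0272 0.0304 0.0314]
[0.47578978 0.27129645 0.12697725] 0.061698937604580596 [ 0.73510254 -0.5952449  -0.53009669]
```

```bash
python3 -m pendant '[[0.72,[0.003,0,0],0],[0.72,[0.003,0,0],0],[0.72,[0.003,0,0],0],[0.72,[0,0,0],0]]' && python3 -m pendant '[[0.72,[0.003,0,0],0],[0.72,[0.003,0,0],0],[0.72,[0,0,0],0]]';  python3 - <<'E'
from h import *
s=snap('wrist','w4'); P=cloud(s); st=monitor.state(); p=st['tool_pos']; a=np.radians(65.4); ey=np.array([np.cos(a),np.sin(a)])
q=P.reshape(-1,3); d=q[:,:2]-p[:2]; Y=d@ey; X=d@[ey[1],-ey[0]]; z=s['range_z'].ravel()
print(p,st['force'].round(2),st['opening'])
for sg in(1,-1):
    k=(sg*Y>.028)&(sg*Y<.036)&(abs(X)<.015)&(q[:,2]>.129)&(z>0)&(z<.16); print('tip',k.sum(),np.percentile(q[k,2],[0,1,5]).round(4))
    e=(sg*Y>.008)&(sg*Y<.0285)&(abs(X)<.014)&(q[:,2]>.15)&(q[:,2]<.175); print('ear',e.sum(),np.percentile(Y[e]*sg,[1,50,99]).round(4),np.percentile(X[e],[1,99]).round(4),q[e,2].max().round(4))
E
```

```text
clock: 7.35
tool_pos: [0.4755, 0.2712, 0.1176]
tcp_rot: [0.337, 1.545, -0.338]
force: [0.5, -0.5, -0.9]
opening: 0.0617
clock: 7.72
tool_pos: [0.4756, 0.2712, 0.1116]
tcp_rot: [0.337, 1.545, -0.337]
force: [-0.8, -0.1, -0.2]
opening: 0.0613
[0.47566407 0.27126732 0.11176851] [ 0.5   0.97 -0.31] 0.06083937914561768
tip 3587 [0.1527 0.1543 0.1585]
ear 1242 [0.0214 0.0232 0.0259] [-0.0117  0.0115] 0.1677
tip 3617 [0.1521 0.1544 0.1584]
ear 1240 [0.0212 0.023  0.0257] [-0.0117  0.0114] 0.1669
```

View pics/w4.png

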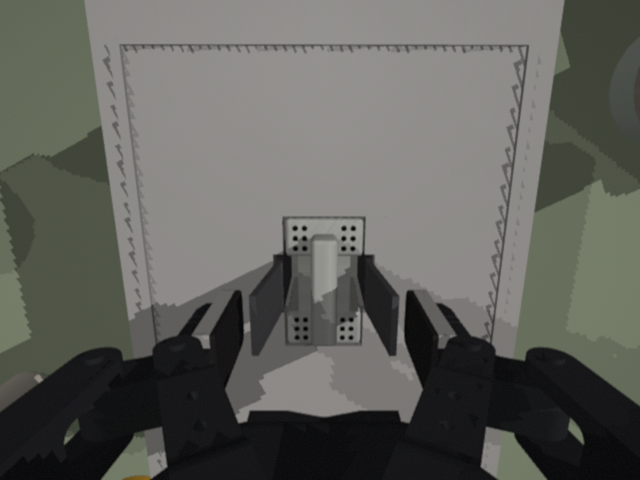

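The ears at (265,305) and (382,305) lie midway between the pads at (225,300) and (425,300), centred within 0.2 mm. There was no contact at TCP 0.112, so the image-based tip offset (about 37 mm at pinch width) holds. I descend to TCP 0.095, which puts the tips about 7 mm above the lid.

```bash
python3 -m pendant '[[0.72,[0.004,0,0],0],[0.72,[0.004,0,0],0],[0.72,[0.004,0,0],0],[0.72,[0.0045,0,0],0],[0.68,[0,0,0],0],[0.65,[0,0,0],0],[0.65,[0,0,0],0]]' 20; python3 -m pendant '[[0.62,[0,0,0],0],[0.60,[0,0,0],0],[0.60,[0,0,0],0]]'; python3 -m pendant '[[0.57,[0,0,0],0],[0.57,[0,0,0],0],[0.57,[0,0,0],0]]'
```

```text
clock: 8.65
tool_pos: [0.4759, 0.2714, 0.0956]
tcp_rot: [0.337, 1.544, -0.337]
force: [-1.0, -0.2, -0.1]
opening: 0.0554
clock: 9.02
tool_pos: [0.4758, 0.2712, 0.0956]
tcp_rot: [0.337, 1.544, -0.337]
force: [-0.8, -0.8, 2.0]
opening: 0.0512
clock: 9.4
tool_pos: [0.4761, 0.2715, 0.0958]
tcp_rot: [0.337, 1.544, -0.337]
force: [-0.6, -0.2, 5.2]
opening: 0.0485
```

```bash
for j in 1; do python3 -m pendant '[[0.54,[0,0,0],0],[0.52,[0,0,0],0],[0.52,[0,0,0],0]]'; python3 -m pendant '[[0.50,[0,0,0],0],[0.48,[0,0,0],0],[0.48,[0,0,0],0]]'; python3 -m pendant '[[0.48,[0,0,0],0]]'; done
```

```text
clock: 9.78
tool_pos: [0.4762, 0.2716, 0.096]
tcp_rot: [0.338, 1.543, -0.336]
force: [-1.0, -0.5, 6.7]
opening: 0.045
clock: 10.15
tool_pos: [0.4764, 0.2716, 0.0962]
tcp_rot: [0.338, 1.543, -0.336]
force: [-0.4, 0.0, 6.9]
opening: 0.0415
clock: 10.28
tool_pos: [0.4763, 0.2717, 0.0963]
tcp_rot: [0.338, 1.543, -0.336]
force: [-0.7, 0.5, 7.5]
opening: 0.0411
```

```bash
python3 -m pendant '[[0.46,[0,0,0],0],[0.44,[0,0,0],0],[0.44,[0,0,0],0]]'; python3 -m pendant '[[0.42,[0,0,0],0],[0.41,[0,0,0],0],[0.41,[0,0,0],0]]'; python3 -m pendant '[[0.40,[0,0,0],0],[0.395,[0,0,0],0],[0.395,[0,0,0],0]]';python3 -m pendant '[[0.395,[0,0,0],0]]'
```

```text
clock: 10.65
tool_pos: [0.4765, 0.2717, 0.0965]
tcp_rot: [0.338, 1.543, -0.336]
force: [-1.5, 0.0, 8.4]
opening: 0.0375
clock: 11.02
tool_pos: [0.4765, 0.2718, 0.0967]
tcp_rot: [0.338, 1.543, -0.336]
force: [-1.4, 0.2, 9.4]
opening: 0.0353
clock: 11.4
tool_pos: [0.4765, 0.2718, 0.0968]
tcp_rot: [0.338, 1.543, -0.336]
force: [-1.0, -0.6, 9.7]
opening: 0.034
clock: 11.52
tool_pos: [0.4765, 0.2718, 0.0968]
tcp_rot: [0.338, 1.543, -0.336]
force: [-1.3, 0.3, 10.9]
opening: 0.0341
```

```bash
python3 -m pendant '[[0.385,[0,0,0],0],[0.375,[0,0,0],0],[0.375,[0,0,0],0]]'; python3 -m pendant '[[0.37,[0,0,0],0],[0.37,[0,0,0],0]]';python3 -m pendant '[[0.37,[0,0,0],0]]'; python3 -m pendant '[[0.37,[-0.001,0,0],0],[0.37,[0,0,0],0]]'
```

```text
clock: 11.9
tool_pos: [0.4765, 0.2717, 0.0969]
tcp_rot: [0.338, 1.543, -0.336]
force: [-1.4, -0.6, 10.8]
opening: 0.032
clock: 12.15
tool_pos: [0.4765, 0.2716, 0.0969]
tcp_rot: [0.338, 1.542, -0.336]
force: [-2.1, -0.5, 11.7]
opening: 0.0319
clock: 12.28
tool_pos: [0.4765, 0.2716, 0.0969]
tcp_rot: [0.338, 1.543, -0.336]
force: [-2.3, -0.6, 11.7]
opening: 0.0321
clock: 12.52
tool_pos: [0.4763, 0.2714, 0.097]
tcp_rot: [0.338, 1.543, -0.337]
force: [-0.9, -0.3, 6.6]
opening: 0.0319
```

```bash
python3 -m pendant '[[0.37,[-0.001,-0.0002,0],0],[0.37,[0,0,0],0]]'; python3 -m pendant '[[0.37,[-0.001,0,0],0],[0.37,[0,0,0],0]]'; python3 -m pendant '[[0.37,[-0.001,0,0],0],[0.37,[0,0,0],0]]'
```

```text
clock: 12.78
tool_pos: [0.4758, 0.271, 0.097]
tcp_rot: [0.337, 1.545, -0.337]
force: [2.1, -1.1, 0.0]
opening: 0.0317
clock: 13.02
tool_pos: [0.4748, 0.2709, 0.0971]
tcp_rot: [0.336, 1.546, -0.338]
force: [2.4, 0.8, -8.2]
opening: 0.0318
clock: 13.28
tool_pos: [0.4751, 0.2709, 0.0989]
tcp_rot: [0.336, 1.546, -0.338]
force: [0.5, -0.2, -8.3]
opening: 0.0318
```

```bash
python3 -m pendant '[[0.37,[-0.001,0,0],0],[0.37,[0,0,0],0]]'; python3 -m pendant '[[0.37,[-0.001,0,0],0],[0.37,[0,0,0],0]]'; python3 -m pendant '[[0.37,[-0.001,0,0],0],[0.37,[-0.001,0,0],0],[0.37,[0,0,0],0]]'
```

```text
clock: 13.52
tool_pos: [0.4754, 0.271, 0.1004]
tcp_rot: [0.337, 1.545, -0.338]
force: [0.4, -0.5, -8.8]
opening: 0.032
clock: 13.78
tool_pos: [0.4756, 0.2711, 0.1016]
tcp_rot: [0.337, 1.544, -0.337]
force: [1.0, 0.1, -7.8]
opening: 0.0314
clock: 14.15
tool_pos: [0.4758, 0.2712, 0.1036]
tcp_rot: [0.337, 1.544, -0.337]
force: [0.6, -0.0, -8.4]
opening: 0.0316
```

```bash
cat > top.py <<'E'
from h import *
s=snap('wrist','w5'); P=cloud(s); p=monitor.state()['tool_pos']; a=np.radians(65.4); ey=np.array([np.cos(a),np.sin(a)])
q=P.reshape(-1,3); d=q[:,:2]-p[:2]; Y=d@ey; X=d@[ey[1],-ey[0]]
k=(abs(Y)<.014)&(X>-.029)&(X<-.017); print('plate z',np.percentile(q[k,2],[10,50,90]).round(4),k.sum())
k=(abs(Y)<.02)&(X>-.1)&(X<-.045); print('lid/bg z',np.percentile(q[k,2],[10,50,90]).round(4),k.sum(),p)
E
python3 top.py
```

```text
plate z [0.1319 0.2321 0.2375] 5360
lid/bg z [0.1238 0.1247 0.1264] 17215 [0.47578018 0.27114788 0.10363553]
```

The cartridge plate has risen about 6.5 mm, the same as the tool, at 8 N (wiper drag plus weight). Both catches are free and nothing is slipping, so I continue straight up.

```bash
python3 -m pendant '[[0.37,[-0.003,0,0],0],[0.37,[-0.003,0,0],0],[0.37,[-0.003,0,0],0],[0.37,[-0.003,0,0],0],[0.37,[0,0,0],0]]'; python3 -m pendant '[[0.37,[-0.003,0,0],0],[0.37,[-0.003,0,0],0],[0.37,[-0.003,0,0],0],[0.37,[-0.003,0,0],0],[0.37,[-0.003,0,0],0],[0.37,[-0.003,0,0],0],[0.37,[0,0,0],0]]'; python3 -m pendant '[[0.37,[-0.003,0,0],0],[0.37,[-0.003,0,0],0],[0.37,[-0.004,0,0],0],[0.37,[-0.004,0,0],0],[0.37,[-0.004,0,0],0],[0.37,[-0.004,0,0],0],[0.37,[0,0,0],0]]'; python3 top.py
```

```text
clock: 14.82
tool_pos: [0.4761, 0.2713, 0.1161]
tcp_rot: [0.337, 1.543, -0.337]
force: [0.2, 0.1, -5.3]
opening: 0.0316
clock: 15.7
tool_pos: [0.4766, 0.2716, 0.1348]
tcp_rot: [0.338, 1.542, -0.336]
force: [-0.7, 0.4, -2.5]
opening: 0.0316
clock: 16.58
tool_pos: [0.476, 0.2713, 0.1559]
tcp_rot: [0.337, 1.544, -0.337]
force: [0.7, -1.1, -2.5]
opening: 0.0319
plate z [0.1837 0.2836 0.2896] 5627
lid/bg z [0.1238 0.1248 0.3344] 10146 [0.47584151 0.27118774 0.15561732]
```

```bash
python3 -m pendant '[[0.37,[-0.008,0,0],0],[0.37,[-0.012,0,0],0],[0.37,[-0.012,0,0],0],[0.37,[-0.005,0,0],0],[0.37,[0,-0.0125,0.005],0],[0.37,[0,-0.025,0.01],0],[0.37,[0,-0.0375,0.015],0],[0.37,[0,-0.0375,0.015],0]]'; python3 -m pendant '[[0.37,[0,-0.0375,0.015],0],[0.37,[0,-0.0375,0.015],0],[0.37,[0,-0.0375,0.015],0],[0.37,[0,-0.0375,0.015],0],[0.37,[0,-0.0375,0.015],0],[0.37,[0,-0.0375,0.015],0],[0.37,[0,-0.0375,0.015],0],[0.37,[0,-0.0375,0.015],0]]';  python3 -m pendant '[[0.37,[0,-0.0375,0.015],0],[0.37,[0,-0.025,0.01],0],[0.37,[0,-0.0125,0.005],0],[0.37,[0,0,0],-0.06],[0.37,[0,0,0],-0.06],[0.37,[0,0,0],-0.06],[0.37,[0,0,0],0]]'; python3 plan.py .449 -.254 .19 75.6; python3 -c "
from h import *
s=snap('wrist','w6'); snap('top')"
```

```text
clock: 17.62
tool_pos: [0.469, 0.1483, 0.192]
tcp_rot: [0.336, 1.545, -0.338]
force: [0.7, -0.4, -2.4]
opening: 0.0317
clock: 18.62
tool_pos: [0.4526, -0.1742, 0.1921]
tcp_rot: [0.338, 1.545, -0.338]
force: [0.2, -0.2, -2.9]
opening: 0.0318
clock: 19.5
tool_pos: [0.4494, -0.2527, 0.1923]
tcp_rot: [0.197, 1.562, -0.196]
force: [-0.1, -0.1, -2.7]
opening: 0.0314
R [[-0.0005, 0.2474, 0.9689], [0.0005, 0.9689, -0.2474], [-1.0, 0.0003, -0.0006]] p [ 0.4494 -0.2527  0.1923] jaw 75.68 spin deg/rad 0.08 0.0014
shift in tool axes (m) [ 0.0023 -0.0014 -0.0001]
shift in tool axes after spin [ 0.0023 -0.0014 -0.0001]
q [-0.668  0.199 -0.111  1.261  0.    -0.418] f [-0.11 -0.08 -2.74] open 0.03144354461621378 t 19.5
```

View pics/w6.png

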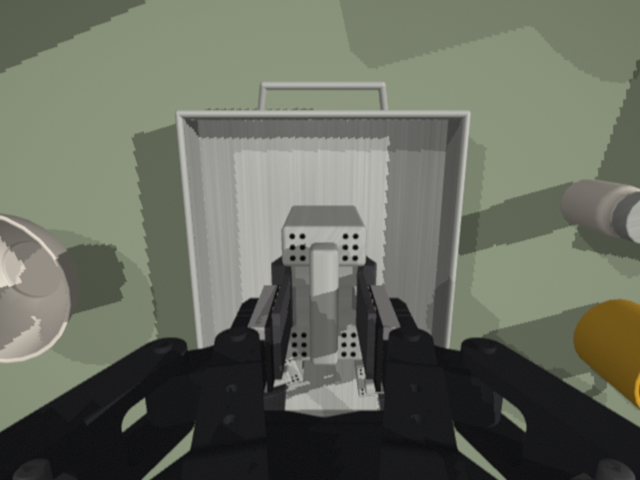

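The cartridge hangs level between the pads, at (324,300), over the free end of the tin. The tin's −x wall is at row 115 and its side walls are at columns 180–467, roughly symmetric.

```bash
python3 - <<'E'
from h import *
s=dict(np.load('wrist.npz')) if 0 else snap('wrist'); K,R,t=s['K'],s['R'],s['t']; C=-R.T@t
def ray(u,v,z):
    d=R.T@np.linalg.inv(K)@[u,v,1]; return C+d*(z-C[2])/d[2]
p=monitor.state()['tool_pos']; a=np.radians(75.6); ey=np.array([np.cos(a),np.sin(a)]); ex=np.array([ey[1],-ey[0]])
for uv in((178,113),(468,113),(200,345),(455,300)):
    w=ray(*uv,.042)[:2]-p[:2]; print(uv,'along tin x',(w@ex).round(4),'y',(w@ey).round(4))
E
python3 -m pendant '[[0.37,[0.01,0,0],0],[0.37,[0.02,0,0],0],[0.37,[0.025,0,0],0],[0.37,[0.025,0,0],0],[0.37,[0.025,0,0],0],[0.37,[0.02,0,0],0],[0.37,[0.01,0,0],0],[0.37,[0.005,0,0],0]]'; python3 -m pendant '[[0.37,[0.006,0,0],0],[0.37,[0.005,0,0],0],[0.37,[0.004,0,0],0],[0.37,[0,0,0],0]]'
```

```text
(178, 113) along tin x -0.0808 y -0.1161
(468, 113) along tin x -0.0814 y 0.1153
(200, 345) along tin x 0.1258 y -0.1149
(455, 300) along tin x 0.0798 y 0.1194
clock: 20.65
tool_pos: [0.4496, -0.2531, 0.0519]
tcp_rot: [0.196, 1.562, -0.196]
force: [-0.2, 0.8, -1.7]
opening: 0.0318
clock: 21.15
tool_pos: [0.4497, -0.2532, 0.0373]
tcp_rot: [0.196, 1.562, -0.196]
force: [0.7, 0.8, -2.5]
opening: 0.032
```

```bash
python3 -m pendant '[[0.37,[0.0025,0,0],0],[0.37,[0.0025,0,0],0],[0.37,[0.002,0,0],0],[0.37,[0.001,0,0],0],[0.37,[0,0,0],0]]'; python3 -m pendant '[[0.37,[0.001,0,0],0],[0.37,[0.001,0,0],0],[0.37,[0,0,0],0]]';  python3 -m pendant '[[0.37,[0.0008,0,0],0],[0.37,[0,0,0],0]]';  python3 -m pendant '[[0.37,[0.0005,0,0],0],[0.37,[0,0,0],0]]'
```

```text
clock: 21.78
tool_pos: [0.4498, -0.2533, 0.0294]
tcp_rot: [0.196, 1.562, -0.196]
force: [-0.4, -0.9, -2.2]
opening: 0.0318
clock: 22.15
tool_pos: [0.4498, -0.2532, 0.0274]
tcp_rot: [0.196, 1.562, -0.196]
force: [-0.4, -0.6, -2.4]
opening: 0.0314
clock: 22.4
tool_pos: [0.4498, -0.2533, 0.0267]
tcp_rot: [0.196, 1.562, -0.196]
force: [1.1, 0.1, -2.1]
opening: 0.0317
clock: 22.65
tool_pos: [0.4498, -0.2533, 0.0262]
tcp_rot: [0.196, 1.562, -0.196]
force: [0.9, 0.3, -2.5]
opening: 0.0318
```

```bash
python3 -m pendant '[[0.37,[0.0007,0,0],0],[0.37,[0,0,0],0]]'; python3 -m pendant '[[0.37,[0.0005,0,0],0],[0.37,[0,0,0],0]]';  python3 -m pendant '[[0.37,[0.0005,0,0],0],[0.37,[0,0,0],0]]'
```

```text
clock: 22.9
tool_pos: [0.4498, -0.2532, 0.0254]
tcp_rot: [0.196, 1.562, -0.196]
force: [-0.5, -0.4, -2.7]
opening: 0.0321
clock: 23.15
tool_pos: [0.4501, -0.2534, 0.0252]
tcp_rot: [0.196, 1.561, -0.196]
force: [-0.6, -0.2, -1.0]
opening: 0.032
clock: 23.4
tool_pos: [0.4504, -0.2537, 0.025]
tcp_rot: [0.196, 1.561, -0.197]
force: [-0.1, 0.2, 2.8]
opening: 0.0313
```

Contact was felt (force rose from −2.7 to +2.8 N) at TCP 0.025, as predicted. I release slowly, following the pads' backward swing downward so the cartridge isn't lifted.

```bash
python3 -m pendant '[[0.40,[0.0002,0,0],0],[0.43,[0.0002,0,0],0],[0.46,[0.0003,0,0],0],[0.46,[0,0,0],0]]'; python3 -m pendant '[[0.50,[0.0004,0,0],0],[0.54,[0.0004,0,0],0],[0.58,[0.0004,0,0],0],[0.62,[0,0,0],0],[0.66,[0,0,0],0],[0.7,[0,0,0],0],[0.75,[0,0,0],0],[0.75,[0,0,0],0]]'
```

```text
clock: 23.9
tool_pos: [0.4504, -0.2537, 0.0242]
tcp_rot: [0.195, 1.561, -0.197]
force: [1.3, -0.4, 5.0]
opening: 0.0393
clock: 24.9
tool_pos: [0.4498, -0.2533, 0.0226]
tcp_rot: [0.196, 1.562, -0.196]
force: [0.6, -0.2, -0.3]
opening: 0.0643
```

```bash
python3 -m pendant '[[0.75,[-0.005,0,0],0],[0.75,[-0.01,0,0],0],[0.75,[-0.015,0,0],0],[0.75,[-0.02,0,0],0],[0.75,[-0.03,0,0],0],[0.75,[-0.04,0,0],0],[0.75,[-0.04,0,0],0],[0.75,[0,0,0],0]]'; python3 -m pendant '[[0.75,[0,0,-0.01],0],[0.75,[0,0,-0.04],0],[0.75,[0,0,-0.04],0],[0.75,[0,0,-0.02],0],[0.75,[0,0,0],0]]'; python3 -c "
from h import *
s=snap('wrist'); a=cv2.cvtColor(s['img'],cv2.COLOR_RGB2BGR); b=cv2.cvtColor(snap('scene')['img'],cv2.COLOR_RGB2BGR)
cv2.imwrite('pics/fin.png',np.hstack([cv2.resize(a,(400,300)),cv2.resize(b[100:350,160:500],(400,300),interpolation=cv2.INTER_CUBIC)]))
K,R,t=s['K'],s['R'],s['t']; P=cloud(s).reshape(-1,3); d=P[:,:2]-[.4498,-.2533]; k=(np.linalg.norm(d,axis=1)<.05)&(P[:,2]<.12)
q=P[k]; print('zmax',np.percentile(q[:,2],[99,99.9])); h=q[(q[:,2]>.045)&(q[:,2]<.062)]; print('plate',len(h),h[:,2].mean() if len(h) else 0, cv2.minAreaRect(h[:,:2].astype(np.float32)))
"
```

```text
clock: 25.9
tool_pos: [0.4519, -0.2549, 0.1874]
tcp_rot: [0.192, 1.555, -0.199]
force: [0.3, -0.1, -0.1]
opening: 0.0642
clock: 26.52
tool_pos: [0.3412, -0.2248, 0.1818]
tcp_rot: [0.198, 1.564, -0.196]
force: [1.0, -0.2, 0.4]
opening: 0.0639
zmax [0.09328374 0.09422204]
plate 1736 0.053338853237434855 ((0.4493604004383087, -0.2534843683242798), (0.04269401356577873, 0.06059322878718376), 74.8505859375)
```

View pics/fin.png

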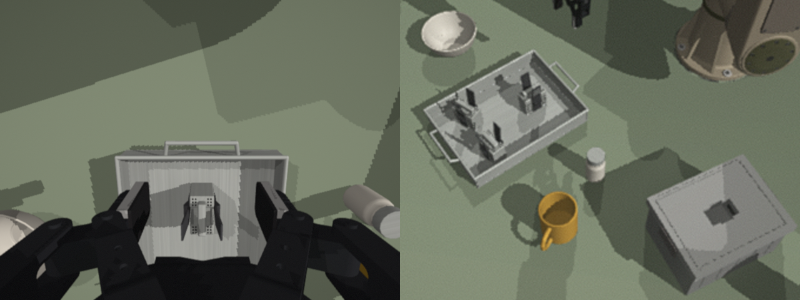

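The cartridge stands upright in the free half of the tin: plate at 53 mm and ear tips at 93 mm, both as expected. The lid pocket is empty, and the spares, shaker and mug are where they were.

```bash
python3 -c "
from workcell import order,monitor
print(monitor.state()['clock'],order.sign_off())"
```

```text
the job is handed in; nothing more can be done
26.625 None
```

The drying cartridge is out of the lid and standing on its foot in the free half of the roasting tin. I handed the job in at 26.6 s of the 51 s allowed.

- **Pinch and draw:** I closed the ears in small steps to about 32 mm, roughly 8 mm in on each side. Side force stayed within about 1.5 N. The pull peaked at about 9 N, matching wiper drag plus weight, and fell to 2.5 N once clear. Both catches therefore let go, well below the 20 N that would tear the lid.
- **Placing:** I lowered it until contact, with the force rising to about +3 N. The force reached about 5 N at the readings while I opened the jaws. I then backed off without touching anything.
- **Last checks:** The canister top measured 53 mm above the bench (54 expected) and the ear tips 93 mm (93 expected). The orientation was within 1° of the tin's. In the last picture the pocket was empty and the spares, shaker, mug and bowl looked undisturbed. The glass jar was outside that crop, so it was not rechecked after the move.
- **Disagreement:** The real fingertips sat about 37–51 mm (depending on opening) behind the reported TCP, contrary to the stated geometry. Both the wrist and scene cameras showed this, so I took the pinch height from the images; the descent met no resistance. While closing, the pads pushed down on the ears with up to about 12 N because they swing forward. I relieved that before the lift.

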